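Show the underside of a circuit board to the inspection camera

ROBOT

A 6-joint arm with a two-finger parallel gripper is mounted at the origin on a cart in front of the work surface, level with it; the furniture and walls round the work are solid. World frame = base frame: x ahead of the robot, y to its left, z up, the work surface at z = 0. Lengths are in mm, angles in rad, forces in N, time in s.
With the tool pointing down it reaches from about 275 to 750 mm from the base axis. Payload 10.2 kg.
Tool frame: the origin (TCP) lies on the centre line of the jaws, within the pads' length; the fingertips stand 17 mm ahead of it and the grasp point (between the pads) lies 2 mm behind it (ctrl.tip_extent is the distance from the TCP to the fingertips, in mm); z points along the fingers, y is the line along which they close (so a half turn about z gives the same grasp; the last joint's range is limited). The gripper opens to 85 mm and grips with 20 to 120 N. Pads are 22 mm wide; open, the fingers measure 114 mm over their backs; the gripper's body (76 mm by 85 mm) begins 54 mm behind the grasp point. The pads swing forward as they close: fully open they stand 13 mm farther back than shut.
Start: joints at [1.013, 0.313, 1.498, -0, 1.331, -0.223], TCP at [172.518, 495.852, 248.294] pointing down, gripper open.
Joint ranges: [-2.94, 2.94], [-0.97, 2.17], [0.19, 2.56], [-1.23, 4.37], [0.02, 3.11], [-2.88, 2.88]. Speed limits (rad/s): [2.39, 2.39, 3.01, 3.14, 3.14, 3.14].

INTERFACE

Orientations are given as a unit quaternion [w, x, y, z].
In Python, from rig import sensors, capture, ctrl, cut_out, place_of gives the robot as it stands.
- The arm moves only by the shell command python3 -m jog 'ROWS' [FORCE]. ROWS is JSON, a list of rows, each a list of 3 entries, a list of its own where there are three numbers: the shift along the world's x, y, z in mm, then the turn, a rotation vector about the world's x, y, z in degrees, then the closure, from 0 (fully open) to 1 (shut). A call has exactly 8 rows; each row is the pose to reach, as a shift and turn from the pose commanded when the call began; what a row does not reach only later rows make up. A row lasts 1/12 s, in which the tool goes at most 41.7 mm and 7.16 degrees, less where a joint would pass 70% of its speed; a pose out of reach is approached as far as the arm can. A call with a gripper value outside its range is refused whole. The fingers move at their own pace and stop on an object; FORCE is the grip in N (left out, the last holds). Time passes only in rows, so rows that repeat a pose let the fingers close, or fill a call up. It gives the time, the measured TCP pose, the force and the opening at its end, in the units of the state.
- sensors.sense(): the state, without advancing time (a new reading comes with each control period).
- capture(name): name is "scene" or "top" or "wrist"; returns a dict with "color" (400x640x3 uint8, blue, green, red), "z_map" (400x640 float32, mm along the optical axis (not along the pixel's ray), 0 where there is no reading), "camera_matrix" (3x3 intrinsics, pixels), "k1" (the pictures are not rectified: a ray, as slopes to the right and down, at radius r is drawn at 1 + k1 r^2 times it, then the intrinsics apply), "R" (3x3) and "t" (3): a world point X has camera coordinates R X + t. Camera axes: x right, y down, z forward; pixel columns grow to the right and rows downward; lengths in mm; the calibration is good to about 2 mm. A picture is of the moment at which its call begins.
- ctrl.finish_job(): hands the job in, once; it reports no verdict.
Trained networks look in a picture, given as the dict that the camera call returned (one of the last four; its "shot" number tells which), for a name from the list of things; names that differ only in an ending like _2 or _b are one class to them, and where a whole thing is asked for, a point or a joint stands for the part that bears it (a point fixed in the world has none). Each returns a list of dicts, best first, with "p" (0 to 1); they miss things now and then, are a little off and sometimes report something else, mostly with a low value. They report only what shows in the picture. A call takes as long as a camera call.
- cut_out(picture, query): "region" (400x640 bool, what is visible of it) and "box" ([left, top, right, bottom] in pixels, round what is visible of it).
- place_of(picture, query): "centre" ([row, column] in pixels: a listed point, or the origin of a listed thing).
The state is a dict: "time_s": time; "joints": joint angles; "dq": joint speeds; "tau": joint torques, N m; "eef_pos": TCP position; "ee_rot": TCP orientation; "force": force on the tool from outside, world axes, zero at the start; "wrist_torque": the same for the moment, N m; "grip_width": opening from 0.0 (shut) to 1.0 (fully open).
Only numpy, scipy, OpenCV 4.12 (cv2) and the standard library are available. Lean on these libraries where they do the work, as an engineer would, in place of code of your own. Each camera call takes 0.05 s, during which the arm holds its last target. There are 200 camera calls.

TASK

Turn the lamp controller's selector knob to the two-dot mark, so that the board on the inspection stand is lit from below. Then take the black handle of the stand's mirror and lift it until the camera, looking into the mirror, sees the pin header on the board's underside half-way up its picture; the mirror falls flat again if let go, so finish while holding the handle still at that angle. Leave the board carrier and everything else on the bench where it is.

Things in the scene. Friction and masses are not known exactly. Their poses are not given: they have to be found in the camera images.
- controller: Lamp controller, a grey box fixed to the bench, 84 mm (x) by 116 mm (y), top panel 42 mm up, a black bar knob in its middle. Origin under the middle, on the bench; x away from its front, z up. Four white marks round the knob, 40 degrees apart clockwise from above: open ring (off) 80 degrees left of x, one dot 40 left, two dots exactly towards x, three dots 40 right.
- selector (a joint): Angle of the knob, growing clockwise seen from above: 0 at the ring (off), 0.698 one dot, 1.396 two dots, 2.094 three dots (stops at 0 and 2.094). A sprung detent draws it to the nearest mark; turning it out of one takes about 0.06 N m. It starts at the ring or at one dot, rarely poised between them.
- selector_grip (a point): Point on the knob's axis, 27 mm above the panel and 6 mm below the top of the bar, which is the grip: 40 mm long, 13 wide, 25 high, on a round skirt 45 mm across whose top is 8.5 mm above the panel (keep fingertips above that). x points along the bar to the end with the white pointer line, z up.
- stand: Inspection stand, fixed to the bench: base plate 124 mm (x) by 355 mm (y), a mirror on a level axle, a camera on a column at the left end and two rails above the mirror (lips 176 mm up) that carry the board carrier. Origin on the bench under the mirror's middle; x along the axle away from the robot, y to the camera, z up. Front rail's outer face at x = -58 mm, base's front edge at x = -62 mm.
- axle (a point): Middle of the mirror's axle, 85 mm above the bench; fixed, with the axes of the stand. The mirror's face (66 mm along the axle, 62 mm across) contains the axle.
- lens (a point): Centre of the camera's front lens, 135 mm from the axle in the stand's y direction, at the same height; the camera looks level along the stand's -y axis at the middle of the mirror.
- handle_grip (a point): Middle of the mirror's handle, a black round pin 13 mm thick, 50 mm long, thicker at its end, parallel to the axle and pointing to the robot, on a steel arm in the mirror's plane. It lies at stand x = -130 mm, with 18 mm of clear pin either side, and at tilt q at stand y = -70 cos q mm, 85 + 70 sin q mm above the bench. x runs along the pin away from the robot.
- carrier_mid (a point): Centre of the loose grey board carrier, a frame 97 mm (x) by 118 mm (y) by 8 mm that rests on the stand's rails, underside 168 mm above the bench, up to 45 mm left or right of the axle. A green circuit board, 50 by 90 mm (long side along y), is clipped into its opening, components up.
- header (a point): Centre of the black pin header (16 mm long) under the board: 20 mm nearer the robot, 3 mm to the right (-y) of the carrier's centre and 2 mm below it. This is what the camera has to see.
- sight_line (a point): The camera's line of sight after the mirror: origin at the middle of the axle, x along the reflected line of sight, y away from the robot along the axle, z across the line in the plane in which it swings. It turns twice as far as the mirror: level to the right (-y of the stand) at tilt 0, straight up at pi/4.
- reel_mid (a point): Reel of solder wire, 54 mm across, 40 mm high; bystander. Centre.
- flux_mid (a point): Round flux jar, 50 mm across, 26 mm high; bystander. Centre.
- driver_mid (a point): Small screwdriver lying down, 172 mm long; bystander. Centre.
- tape_mid (a point): Roll of insulating tape, 55 mm across, 19 mm high; bystander. Centre.
- cleaner_mid (a point): Round tip cleaner tin, 64 mm across, 36 mm high; bystander. Centre.
- spare_board_mid (a point): Loose circuit board, 90 by 50 mm, lying on the bench; bystander. Centre.
- mirror_tilt (a joint): Tilt of the mirror: 0 = at rest, flat, face up, handle arm level to the right (-y); grows as the handle is lifted, turning the face towards the camera (pi/4: the camera looks straight up). Range 0 to 1.35 rad. It turns freely; the handle's weight (about 0.08 N m) swings it back to 0.
- mirror: The mirror with its axle, arm and handle, in one piece; origin on the axle at the middle of the mirror, turning with it; z is the normal of its face, y points away from the handle's arm.

How it is judged (in metres and radians):
On the way, in this order (a step that is already met when the one before it is completed fails the run):
1. the selector stands at the two-dot mark (within 8 degrees) (value of joint selector between 1.256 and 1.536 rad), for 0.3 s.
2. with the selector left there, the reflected line of sight passes within 12 mm of the pin header, for half a second (all of step 1 and z of header in the frame of sight_line between -0.012 and 0.012 m and x of header in the frame of sight_line above 0.05 m), for 0.5 s.
At the end, for the whole second after the job is handed in: The selector stands within 8 degrees of the two-dot mark; the camera's line of sight, reflected by the mirror, passes within 12 mm of the centre of the pin header; the gripper's fingers hold the handle (more than 0.5 N) and the mirror is still; the carrier is within 10 mm of where it stood (all of step 2 and contact force between the fingers and mirror above 0.5 N and velocity of joint mirror_tilt between -0.1 and 0.1 rad/s and distance of carrier_mid from where it was at the start of the episode below 0.01 m); the arm keeps its last pose, push and grip.
It fails at once if the board carrier is shifted by more than 15 mm (distance of carrier_mid from where it was at the start of the episode above 0.015 m).
It fails at once if a bystander is shifted by more than 30 mm (distance of any of reel_mid, flux_mid, driver_mid, tape_mid, cleaner_mid, spare_board_mid from where it was at the start of the episode above 0.03 m).
It also fails if it takes over 53 s, if anything falls off the work surface, if the arm or the gripper's body presses on something with over 40 N, if the wrist force passes 120 N, or if a joint passes its speed limit or range.

## Working session

There is one attempt and no reset: what is moved stays moved. The work goes in short steps, Python scripts to look and compute and a shell command to move; the robot and the scene stay as the last step left them, time stands still between calls to the robot, and variables do not carry over. Pictures are saved under pics/ and viewed, on a budget of 10 in all, crops included, one or two more only if the job needs it, and the job is handed in when it is done.

```bash
ls; mkdir -p pics; cat > h.py <<'E'
import numpy as np, cv2
from rig import sensors, capture, ctrl, cut_out, place_of
def ray(p,rc):
    K=p["camera_matrix"]; x=(rc[1]-K[0,2])/K[0,0]; y=(rc[0]-K[1,2])/K[1,1]
    u,v=x,y
    for _ in range(20):
        s=1+p["k1"]*(u*u+v*v); u,v=x/s,y/s
    return np.array([u,v,1.])
def at_z(p,rc,z):  # intersect pixel ray with world plane z
    R=np.array(p["R"]);t=np.array(p["t"]); o=-R.T@t; d=R.T@ray(p,rc)
    return o+d*(z-o[2])/d[2]
def by_depth(p,rc):
    r,c=[int(round(a)) for a in rc]; w=p["z_map"][max(r-1,0):r+2,max(c-1,0):c+2]; w=w[w>0]
    if len(w)==0: return None
    R=np.array(p["R"]);t=np.array(p["t"]); return R.T@(ray(p,rc)*np.median(w)-t)
def cloud(p,mask):
    rr,cc=np.nonzero(mask&(p["z_map"]>0)); R=np.array(p["R"]);t=np.array(p["t"])
    return np.array([R.T@(ray(p,(r,c))*p["z_map"][r,c]-t) for r,c in zip(rr,cc)])
def proj(p,X):
    x=np.array(p["R"])@X+np.array(p["t"]); u=x[:2]/x[2]; u=u*(1+p["k1"]*(u@u)); K=p["camera_matrix"]
    return K[1,1]*u[1]+K[1,2],K[0,0]*u[0]+K[0,2]
E
python3 - <<'E'
from h import *
np.set_printoptions(precision=1,suppress=True)
H=dict(controller=0,selector_grip=69,stand=0,axle=85,lens=85,handle_grip=85,carrier_mid=172,header=170,reel_mid=20,flux_mid=13,driver_mid=10,tape_mid=9.5,cleaner_mid=18,spare_board_mid=2)
for n in ("top","scene"):
    p=capture(n); cv2.imwrite(f"pics/{n}1.png",p["color"])
    print(n,"cam at",-np.array(p["R"]).T@p["t"])
    for q in H:
        for d in place_of(p,q)[:2]:
            if d["p"]>.2: print(q,round(d["p"],2),np.array(d["centre"]),at_z(p,d["centre"],H[q]),by_depth(p,d["centre"]))
E
```

```text
pics
top cam at [ 171.1   28.6 1505.4]
controller 0.95 [204.2 241.3] [463.1 320.4   0. ] [448.3 305.6  76.6]
controller 0.6 [188.8 361.3] [ 556.3 -114.2    0. ] [511.7 -97.6 174.4]
selector_grip 0.49 [220.9 429. ] [ 443.  -347.7   69. ] [ 455.8 -365.4    1.1]
selector_grip 0.44 [201.3 237.6] [459.  321.1  69. ] [458.1 320.1  73.7]
stand 0.88 [186.3 361.8] [ 565.9 -115.5   -0. ] [519.9 -98.6 175.7]
axle 0.61 [181.4 359.4] [560.6 -98.   85. ] [536.2 -90.  174.2]
lens 0.63 [182.2 323.4] [547.7  27.4  85. ] [565.4  27.4  18.1]
handle_grip 0.65 [223.4 428.7] [ 431.2 -342.6   85. ] [ 445.7 -363.3    5.8]
handle_grip 0.6 [217.2 388.7] [ 441.7 -205.6   85. ] [ 457.9 -219.6   -0.1]
carrier_mid 0.72 [173.7 360.1] [563.2 -91.  172. ] [561.7 -90.5 177. ]
carrier_mid 0.52 [177.8 360.2] [549.2 -92.1 172. ] [547.9 -91.7 176.8]
header 0.84 [180.  362.2] [542.8 -99.3 170. ] [541.  -98.7 176.4]
header 0.68 [170.6 358.3] [573.9 -84.6 170. ] [569.8 -83.4 183.7]
reel_mid 0.8 [202.9 170.8] [443.9 568.6  20. ] [440.3 561.6  39.3]
flux_mid 0.48 [222.9 275.1] [402.  189.1  13. ] [400.1 187.8  25.3]
driver_mi
[... 890 characters left out ...]
r_mid 0.28 [174.4 288.7] [405.7 179.9 172. ] [477.5 344.4  50.6]
header 0.72 [174.9 285.7] [394.5 185.1 170. ] [449.5 313.6  75.3]
reel_mid 0.44 [157.2 256.2] [419.2 595.   20. ] [410.8 571.2  35.7]
flux_mid 0.7 [204.6 288.2] [400.4 188.   13. ] [394.2 173.5  25.1]
flux_mid 0.51 [174.1 290.2] [506.9 394.4  13. ] [492.8 362.3  36.7]
driver_mid 0.71 [285.1 364.7] [ 443.3 -360.7   10. ] [ 449.2 -352.3   -0.8]
tape_mid 0.42 [220.3 303. ] [411.2  67.4   9.5] [416.1  77.8   0. ]
tape_mid 0.42 [203.1 354.5] [658.7  68.1   9.5] [ 539.8 -116.5  176.8]
cleaner_mid 0.46 [155.2 281.8] [537.8 556.   18. ] [531.7 541.4  27.8]
spare_board_mid 0.64 [309.  390.8] [ 467.5 -490.4    2. ] [ 463.3 -495.6    9.6]
```

```bash
python3 - <<'E'
import cv2
a=cv2.imread("pics/top1.png")[130:270,150:490]; b=cv2.imread("pics/scene1.png")[130:340,220:440]
cv2.imwrite("pics/t1c.png",cv2.resize(a,None,fx=2.35,fy=2.35,interpolation=cv2.INTER_CUBIC))
cv2.imwrite("pics/s1c.png",cv2.resize(b,None,fx=2.8,fy=2.8,interpolation=cv2.INTER_CUBIC))
E
```

```text
(no output)
```

View pics/t1c.png

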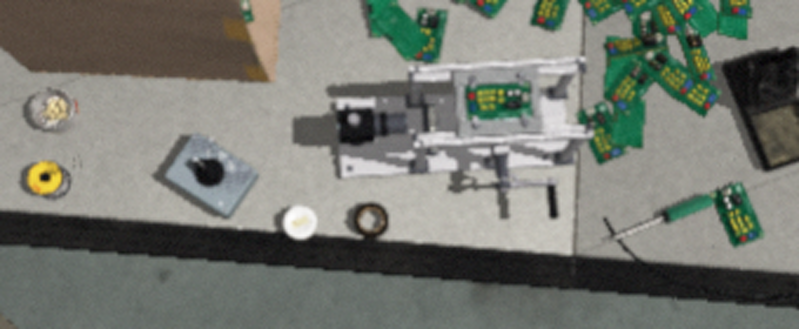

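View pics/s1c.png

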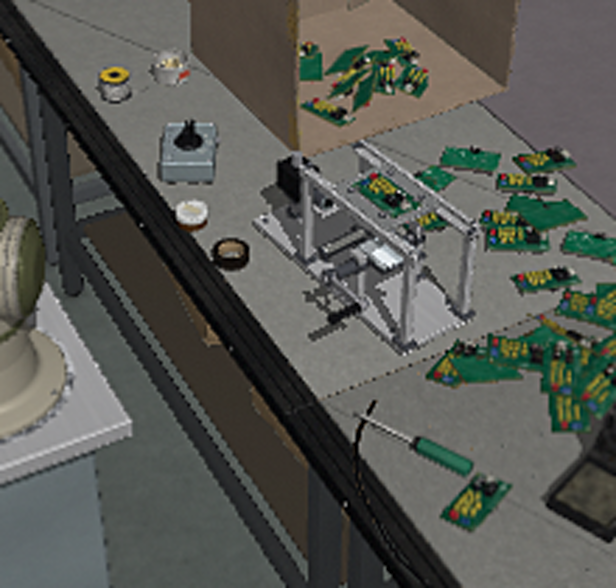

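The top view shows the controller knob at (202, 238) and the handle pin at (214, 385). The carrier is around (173, 361), and the tape and flux jar lie between the controller and the stand. The mirror is flat. I'll move over the controller for a closer look.

```bash
python3 -m jog '[[[33,-21,0],[0,0,0],0],[[66,-43,0],[0,0,0],0],[[100,-65,0],[0,0,0],0],[[133,-87,0],[0,0,0],0],[[166,-109,0],[0,0,0],0],[[200,-131,0],[0,0,0],0],[[232,-150,0],[0,0,0],0],[[250,-170,0],[0,0,0],0]]' 40; python3 - <<'E'
from h import *
np.set_printoptions(precision=2,suppress=True)
from scipy.spatial.transform import Rotation as Ro
s=sensors.sense(); print(s["eef_pos"],s["time_s"],np.roll(s["ee_rot"],-1)); print(Ro.from_quat(np.roll(s["ee_rot"],-1)).as_matrix())
p=capture("wrist"); cv2.imwrite("pics/w1.png",p["color"])
print("cam",-np.array(p["R"]).T@p["t"]); print(p["R"])
for q,z in dict(controller=0,selector_grip=69).items():
    for d in place_of(p,q)[:2]: print(q,d["p"],d["centre"],at_z(p,d["centre"],z),by_depth(p,d["centre"]))
for q in ("controller","selector"):
    for d in cut_out(p,q)[:1]:
        print(q,d["p"],d["box"])
        m=d["region"].astype(np.uint8); c=max(cv2.findContours(m,0,2)[0],key=cv2.contourArea)
        r=cv2.boxPoints(cv2.minAreaRect(c))
        print(np.array([at_z(p,(y,x),42) for x,y in r]))
E
```

```text
time_s: 2.17
eef_pos: [425.2, 324.2, 248.1]
ee_rot: [0.0, 0.167, 0.986, 0.0]
force: [0.0, 0.5, 0.4]
grip_width: 1.001
[425.2  324.2  248.14] 2.1667 [0.17 0.99 0.   0.  ]
[[-0.94  0.33  0.  ]
 [ 0.33  0.94 -0.  ]
 [-0.    0.   -1.  ]]
cam [348.02 351.03 373.87]
[[ 0.33  0.94  0.  ]
 [ 0.89 -0.31  0.32]
 [ 0.3  -0.1  -0.95]]
controller 0.87 [189.5, 324.5] [453.72 318.59   0.  ] [439.32 323.01  50.93]
selector_grip 0.85 [208.8, 328.2] [455.38 321.35  69.  ] [453.3  321.93  74.91]
controller 0.62 [274.3, 151.6, 386.0, 236.9]
[[461.82 249.27  42.  ]
 [385.53 293.66  42.  ]
 [439.13 394.42  42.  ]
 [521.35 357.75  42.  ]]
selector 0.81 [305.3, 179.5, 350.0, 219.9]
[[426.2  307.17  42.  ]
 [440.8  348.92  42.  ]
 [483.87 335.13  42.  ]
 [468.66 291.63  42.  ]]
```

View pics/w1.png

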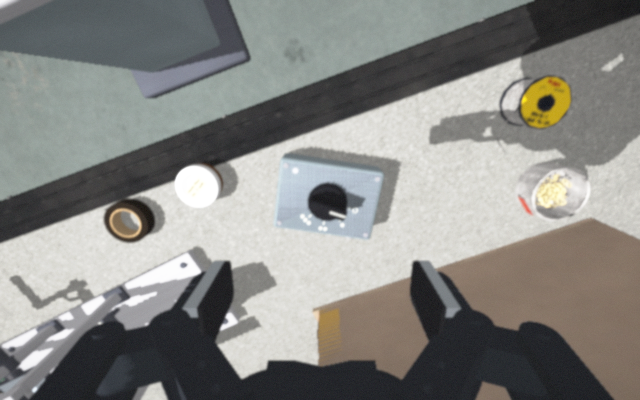

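The wrist picture shows the controller at about (197, 330), with the knob and its pointer at (202, 330) and the marks below it. I'll enlarge it to read the angles.

```bash
python3 - <<'E'
import cv2
a=cv2.imread("pics/w1.png")[145:245,265:395]
cv2.imwrite("pics/w1c.png",cv2.resize(a,None,fx=5,fy=5,interpolation=cv2.INTER_CUBIC))
E
```

```text
(no output)
```

View pics/w1c.png

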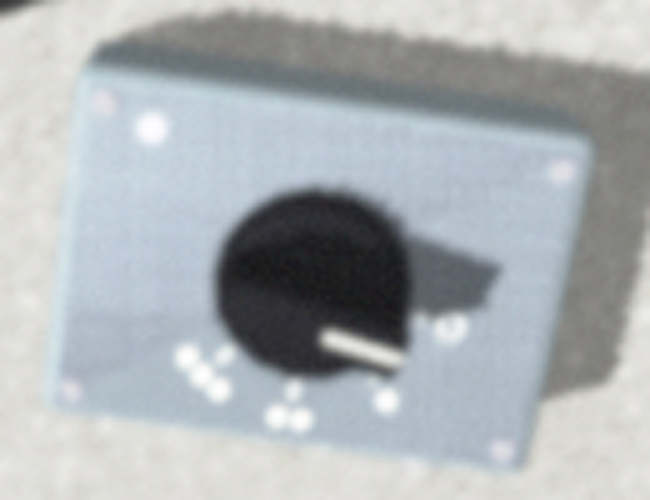

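```bash
python3 - <<'E'
from h import *
np.set_printoptions(precision=1,suppress=True)
p=capture("wrist")
f=lambda x,y,z: at_z(p,(145+(y+.5)/5-.5,265+(x+.5)/5-.5),z)[:2]
C=np.array([f(*c,42) for c in [(85,70),(590,145),(522,468),(48,408)]]); print(C,C.mean(0))
ang=lambda v: np.degrees(np.arctan2(v[1],v[0]))
print("xdir",ang(C[3]-C[0]),ang(C[2]-C[1]),ang(C[1]-C[0])-90,ang(C[2]-C[3])-90)
c=C.mean(0)
for n,q in dict(ring=(450,327),one=(386,400),two=(290,418),three=(203,376)).items():
    X=f(*q,42); print(n,ang(X-c),np.hypot(*(X-c)))
a,b=f(325,338,75),f(405,362,75); print("ptr",a,b,ang(b-a), "from c",ang(b-c),np.hypot(*(b-c)))
# bar from depth
d=cut_out(p,"selector")[0]; P=cloud(p,d["region"]); T=P[P[:,2]>66]; print(len(T),T.mean(0), ang(np.linalg.svd(T[:,:2]-T[:,:2].mean(0))[2][0]))
print("stand view:")
t=capture("top")
for q in [(214.3,385.3),(210,386),(218,386)]: print(at_z(t,q,91))
m=np.zeros((400,640),bool); m[150:215,310:405]=1
Q=cloud(t,m); L=Q[(Q[:,2]>150)&(Q[:,2]<195)]; print(len(L)); r=cv2.minAreaRect(L[:,:2].astype(np.float32)); print(r)
d=cut_out(t,"carrier_mid")
if d:
    Cc=cloud(t,d[0]["region"]); Cc=Cc[(Cc[:,2]>165)&(Cc[:,2]<190)]; print("carrier",d[0]["p"],cv2.minAreaRect(Cc[:,:2].astype(np.float32)),np.median(Cc,0))
E
```

```text
[[390.5 291.7]
 [442.4 390.4]
 [512.4 354.3]
 [461.5 254.6]] [451.7 322.7]
xdir -27.650215084636496 -27.291298282201936 -27.741204534299783 -27.043215219878142
ring 50.672084448389356 33.60106933492518
one 11.145521949367106 34.30151519748512
two -27.412029809931106 34.50118741247494
three -65.83994044030216 34.41209390855784
ptr [454.1 324.1] [464.6 338.1] 53.11046520456349 from c 49.87142362954583 20.01563362786536
507 [453.  322.   73.9] 52.24142312248011
stand view:
[ 449.7 -192.5   91. ]
[ 464.9 -194.3   91. ]
[ 437.1 -195.5   91. ]
1794
((567.1027221679688, -97.85531616210938), (118.17974090576172, 253.0184326171875), 7.902306079864502)
carrier 0.86 ((567.37744140625, -95.62137603759766), (102.14161682128906, 123.19955444335938), 5.7436652183532715) [564.3 -94.7 177.6]
```

The knob is at the ring: its pointer is at 52.5° and the controller's x axis at −27.4°. Its centre is about (452.5, 322). I'll turn the tool +72° while coming down.

```bash
python3 -m jog '[[[4,0,-15],[0,0,7],0],[[8,0,-30],[0,0,14],0],[[12,-1,-45],[0,0,21],0],[[16,-1,-60],[0,0,28],0],[[20,-1,-75],[0,0,35],0],[[24,-2,-90],[0,0,42],0],[[27,-2,-100],[0,0,49],0],[[27,-2,-107],[0,0,56],0]]' && python3 -m jog '[[[0,0,0],[0,0,7],0],[[0,0,0],[0,0,14],0],[[0,0,0],[0,0,16],0],[[0,0,-15],[0,0,16],0],[[0,0,-30],[0,0,16],0],[[0,0,-40],[0,0,16],0],[[0,0,-40],[0,0,16],0],[[0,0,-40],[0,0,16],0]]'
python3 - <<'E'
from h import *
np.set_printoptions(precision=2,suppress=True)
print(sensors.sense()["joints"])
p=capture("wrist"); cv2.imwrite("pics/w2.png",p["color"])
d=cut_out(p,"selector")[0]; P=cloud(p,d["region"]); T=P[(P[:,2]>68)&(P[:,2]<84)]; print(len(T),cv2.minAreaRect(T[:,:2].astype(np.float32)),T.mean(0))
E
```

```text
time_s: 3.28
eef_pos: [449.2, 324.2, 140.1]
ee_rot: [-0.001, -0.319, 0.948, -0.0]
force: [1.4, 0.1, -0.5]
grip_width: 0.999
time_s: 3.95
eef_pos: [449.3, 324.1, 101.3]
ee_rot: [-0.0, -0.445, 0.896, 0.0]
force: [0.2, 0.7, 0.7]
grip_width: 0.999
[ 0.41  0.53  1.59  0.    1.02 -2.08]Traceback (most recent call last):
  File "<stdin>", line 5, in <module>
IndexError: list index out of range
```

View pics/w2.png

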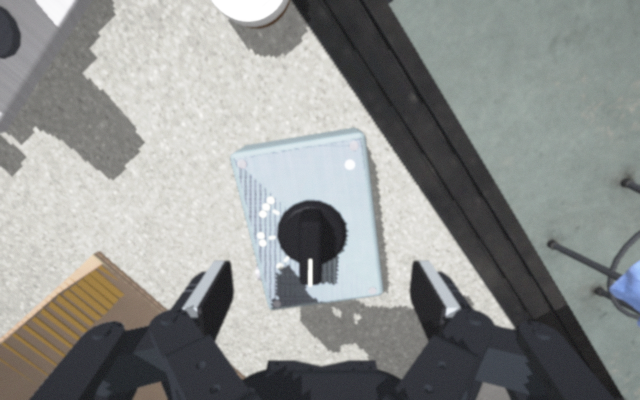

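```bash
python3 - <<'E'
from h import *
np.set_printoptions(precision=1,suppress=True)
p=capture("wrist")
for n,rc,z in [("bar far",(212,312),75),("bar near",(284,311),75),("skirt L",(233,279),50.5),("skirt R",(233,347),50.5),("tip of ptr",(284,310),75)]: print(n,at_z(p,rc,z))
for d in place_of(p,"selector_grip")[:2]: print(d["p"],d["centre"],at_z(p,d["centre"],69))
print(proj(p,np.array([452.5,322,69])), proj(p,np.array([449.3,324.1,69])))
E
```

```text
bar far [439.1 301.8  75. ]
bar near [466.4 336.3  75. ]
skirt L [470.3 307.3  50.5]
skirt R [436.4 333.   50.5]
tip of ptr [466.9 335.9  75. ]
0.72 [248.2, 310.4] [454.8 320.4  69. ]
(np.float64(248.01206397609587), np.float64(315.3167798933187)) (np.float64(247.60567361431046), np.float64(322.0181943657703))
```

```bash
python3 -m jog '[[[4,-4,-10],[0,0,0],0],[[4,-4,-20],[0,0,0],0],[[4,-4,-30],[0,0,0],0.3],[[4,-4,-30],[0,0,0],1],[[4,-4,-30],[0,0,0],1],[[4,-4,-30],[0,0,0],1],[[4,-4,-30],[0,0,0],1],[[4,-4,-30],[0,0,0],1]]' 50; python3 -m jog '[[[0,0,0],[0,0,0],1],[[0,0,0],[0,0,0],1],[[0,0,0],[0,0,0],1],[[0,0,0],[0,0,-5],1],[[0,0,0],[0,0,-10],1],[[0,0,0],[0,0,-15],1],[[0,0,0],[0,0,-20],1],[[0,0,0],[0,0,-25],1]]'
```

```text
time_s: 4.82
eef_pos: [453.8, 320.0, 71.7]
ee_rot: [0.0, -0.445, 0.896, -0.0]
force: [5.9, -4.6, 8.2]
grip_width: 0.149
time_s: 5.48
eef_pos: [453.5, 320.3, 71.8]
ee_rot: [0.0, -0.238, 0.971, 0.0]
force: [-2.9, 1.7, 5.9]
grip_width: 0.139
```

```bash
python3 -m jog '[[[0,0,0],[0,0,-7],1],[[0,0,0],[0,0,-14],1],[[0,0,0],[0,0,-21],1],[[0,0,0],[0,0,-28],1],[[0,0,0],[0,0,-35],1],[[0,0,0],[0,0,-42],1],[[0,0,0],[0,0,-49],1],[[0,0,0],[0,0,-55],1]]'; python3 -m jog '[[[0,0,0],[0,0,0],1],[[0,0,0],[0,0,0],1],[[0,0,0],[0,0,0],1],[[0,0,0],[0,0,0],1],[[0,0,0],[0,0,0],0],[[0,0,0],[0,0,0],0],[[0,0,0],[0,0,0],0],[[0,0,0],[0,0,0],0]]';  python3 -m jog '[[[0,0,0],[0,0,0],0],[[0,0,0],[0,0,0],0],[[0,0,20],[0,0,0],0],[[0,0,50],[0,0,0],0],[[0,0,80],[0,0,0],0],[[0,0,110],[0,0,0],0],[[0,0,140],[0,0,0],0],[[0,0,150],[0,0,0],0]]'
python3 - <<'E'
from h import *
np.set_printoptions(precision=2,suppress=True)
print(sensors.sense()["joints"])
p=capture("wrist"); cv2.imwrite("pics/w3.png",p["color"])
r,c=map(int,proj(p,np.array([453.5,320,60])));print(r,c)
cv2.imwrite("pics/w3c.png",cv2.resize(p["color"][max(r-60,0):r+60,max(c-70,0):c+70],None,fx=4,fy=4,interpolation=cv2.INTER_CUBIC))
E
```

```text
time_s: 6.15
eef_pos: [453.5, 321.6, 71.8]
ee_rot: [0.0, 0.238, 0.971, 0.002]
force: [-1.3, 11.3, 2.1]
grip_width: 0.139
time_s: 6.82
eef_pos: [453.4, 319.7, 71.1]
ee_rot: [-0.0, 0.235, 0.972, -0.0]
force: [-0.6, -0.1, 0.1]
grip_width: 0.703
time_s: 7.48
eef_pos: [454.6, 320.3, 225.8]
ee_rot: [0.003, 0.235, 0.972, 0.002]
force: [0.7, 1.5, 0.9]
grip_width: 0.997
[ 0.4   0.4   1.44 -0.    1.3  -0.69]
183 319
```

View pics/w3c.png

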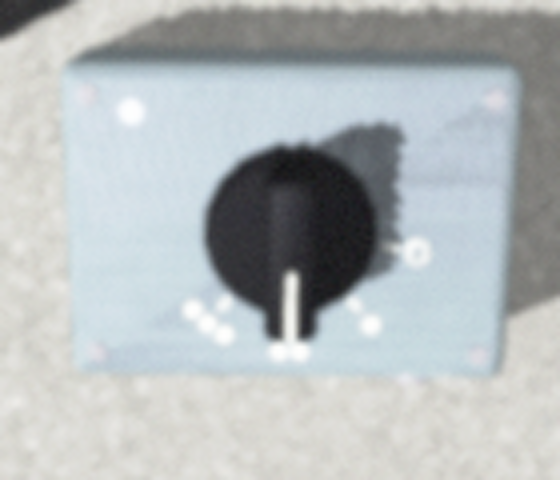

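The picture shows the pointer line sitting exactly on the two-dot mark, so the knob is done. Next I'll go round to the handle, turning the tool so that it closes along the stand's y.

```bash
python3 -m jog '[[[-10,-33,10],[0,0,3],0],[[-20,-66,20],[0,0,6],0],[[-30,-99,30],[0,0,9],0],[[-40,-132,30],[0,0,12],0],[[-40,-165,30],[0,0,15],0],[[-40,-198,30],[0,0,18],0],[[-40,-231,30],[0,0,20],0],[[-40,-264,30],[0,0,20],0]]'; python3 -m jog '[[[0,-33,0],[0,0,3],0],[[0,-66,0],[0,0,6],0],[[0,-99,0],[0,0,9],0],[[0,-132,0],[0,0,12],0],[[10,-165,0],[0,0,15],0],[[20,-198,-10],[0,0,15],0],[[30,-231,-20],[0,0,15],0],[[37,-250,-30],[0,0,15],0]]'
python3 - <<'E'
from h import *
np.set_printoptions(precision=1,suppress=True)
s=sensors.sense();print(s["joints"],s["eef_pos"],s["ee_rot"])
p=capture("wrist"); cv2.imwrite("pics/w4.png",p["color"])
for q,z in dict(handle_grip=85,axle=85,carrier_mid=172,header=170,lens=85,stand=0).items():
    for d in place_of(p,q)[:2]: print(q,d["p"],d["centre"],at_z(p,d["centre"],z),by_depth(p,d["centre"]))
E
```

```text
time_s: 8.2
eef_pos: [412.8, 54.4, 250.2]
ee_rot: [-0.001, 0.062, 0.998, 0.0]
force: [0.3, -0.5, -0.3]
grip_width: 1.0
time_s: 8.87
eef_pos: [450.4, -197.0, 219.4]
ee_rot: [-0.001, -0.067, 0.998, 0.0]
force: [0.5, 0.7, 0.0]
grip_width: 1.005
[-0.7  0.3  1.6 -0.   1.2 -2.4] [ 450.4 -197.   219.4] [-0.  -0.1  1.   0. ]
handle_grip 0.65 [186.5, 327.5] [ 442.  -192.7   85. ] [ 440.2 -193.1   91.5]
axle 0.65 [313.7, 395.8] [ 564.6 -105.7   85. ] [ 564.5 -105.8   85.3]
carrier_mid 0.51 [270.0, 379.6] [ 468.  -157.2  172. ] [ 556.5 -111.3   16.1]
lens 0.88 [312.8, 534.3] [545.1  33.   85. ] [543.2  30.4  87.8]
stand 0.86 [271.9, 381.4] [ 568.1 -103.8    0. ] [ 558.6 -108.8   16.5]
stand 0.64 [312.7, 397.5] [626.4 -70.3   0. ] [ 563.3 -104.2   84.9]
```

View pics/w4.png

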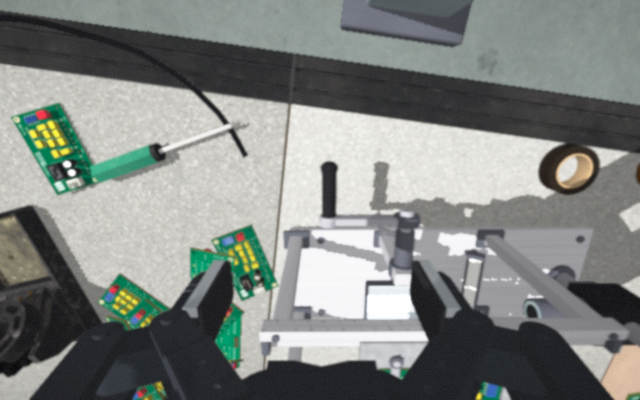

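The pin shows at columns 322–337, rows 163–217, clear of everything. The lens and axle give a stand yaw of about 8°. I'll measure the pin, the rails and the carrier precisely.

```bash
python3 - <<'E'
from h import *
np.set_printoptions(precision=1,suppress=True)
p=capture("wrist")
for z,rcs in ((85,[(163,329),(213,329)]),):
    for rc in rcs: print("pin end",at_z(p,rc,z))
m=np.zeros((400,640),bool); m[160:214,318:341]=1
P=cloud(p,m); P=P[(P[:,2]>75)&(P[:,2]<110)]; print("pin",len(P),cv2.minAreaRect(P[:,:2].astype(np.float32)),P.max(0),P.min(0))
t=capture("top"); sc=capture("scene")
for n,q in (("top",t),("scene",sc)):
    for c in ("carrier_mid","header","axle","lens"):
        d=[x for x in place_of(q,c) if x["p"]>.4][:2]
        for x in d: print(n,c,x["p"],at_z(q,x["centre"],dict(carrier_mid=172,header=170).get(c,85)))
    for d in cut_out(q,"carrier_mid")[:1]:
        C=cloud(q,d["region"]); C=C[(C[:,2]>166)&(C[:,2]<184)]
        ax=np.array([[np.cos(.14),np.sin(.14)],[-np.sin(.14),np.cos(.14)]])
        u=C[:,:2]@ax.T; lo,hi=np.percentile(u,[1,99],axis=0); print(n,"carrier p",d["p"],len(C),"extent",hi-lo,"mid",ax.T@((lo+hi)/2),"stand-y",(lo+hi)[1]/2)
ax=np.array([-np.sin(.14),np.cos(.14)]); print("axle stand-y",ax@[564.6,-105.7],"lens-135",ax@[545.1,33]-135)
cv2.imwrite("pics/t2c.png",cv2.resize(t["color"][155:225,315:410],None,fx=8,fy=8,interpolation=cv2.INTER_CUBIC))
E
```

```text
pin end [ 421.8 -190.6   85. ]
pin end [ 467.2 -183.9   85. ]
pin 789 ((443.6631774902344, -187.032470703125), (50.16529846191406, 20.10415267944336), 7.651686191558838) [ 468.7 -173.8   93.5] [ 418.8 -200.    81.3]
top carrier_mid 0.87 [570.9 -97.5 172. ]
top carrier_mid 0.67 [548.1 -99.4 172. ]
top header 0.69 [547.1 -93.1 170. ]
top axle 0.63 [ 572.4 -103.9   85. ]
top lens 0.7 [543.1  39.3  85. ]
top carrier p 0.73 899 extent [ 94.8 117. ] mid [565.8 -94.8] stand-y -172.8497055347822
scene carrier_mid 0.71 [574.6 -82.9 172. ]
scene header 0.73 [ 548.9 -104.2  170. ]
scene header 0.72 [330.9   5.1 170. ]
scene axle 0.85 [ 560.5 -109.8   85. ]
scene lens 0.73 [541.7  16.1  85. ]
scene carrier p 0.76 186 extent [ 67.2 112.8] mid [ 577.6 -102.5] stand-y -182.14398953437075
axle stand-y -183.45187332781168 lens-135 -178.3878239175563
```

View pics/t2c.png

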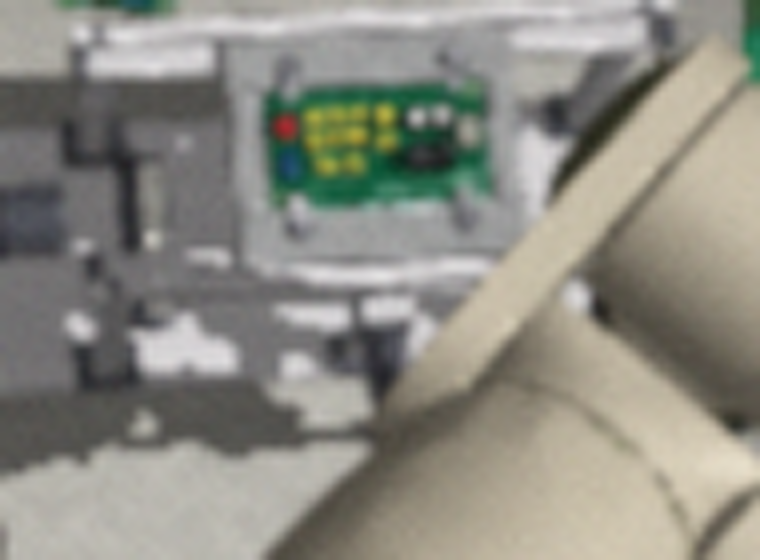

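```bash
python3 - <<'E'
from h import *
np.set_printoptions(precision=1,suppress=True)
X=np.array([np.cos(.14),np.sin(.14)]);Y=np.array([-X[1],X[0]])
print(sensors.sense()["eef_pos"])
for k in range(2):
    p=capture("wrist")
    for q in ("handle_grip","axle","lens"):
        for d in place_of(p,q)[:1]:
            w=at_z(p,d["centre"],85); print(q,round(d["p"],2),np.array(d["centre"]),w,"stand xy",X@w[:2],Y@w[:2])
cv2.imwrite("pics/w5.png",p["color"])
m=np.zeros((400,640),bool); m[140:235,290:370]=1
P=cloud(p,m); P=P[(P[:,2]>78)&(P[:,2]<105)&(P[:,0]<462)]; r=cv2.minAreaRect(P[:,:2].astype(np.float32)); print("pin",len(P),r,np.percentile(P[:,2],[5,50,95])); print("pin stand-y",np.percentile(P[:,:2]@Y,[2,50,98]))
t=capture("top")
for c in [(228,42),(512,30),(245,265),(535,245)]:
    w=at_z(t,(155+(c[1]+.5)/8-.5,315+(c[0]+.5)/8-.5),176); print(w, X@w[:2],Y@w[:2])
# board centre from green
hsv=cv2.cvtColor(t["color"],cv2.COLOR_BGR2HSV)
for c in [(267,95),(487,85),(275,205),(495,195)]:
    w=at_z(t,(155+(c[1]+.5)/8-.5,315+(c[0]+.5)/8-.5),174); print("board",w, X@w[:2],Y@w[:2])
E
```

```text
[ 450.5 -194.2  221.3]
handle_grip 0.35 [314.1 394. ] [ 566.9 -103.5   85. ] stand xy 546.8941529859597 -181.63647192298845
axle 0.9 [313.4 392.4] [ 566.3 -105.3   85. ] stand xy 546.0308962423416 -183.3247683884565
lens 0.7 [310.7 531. ] [544.1  33.5  85. ] stand xy 543.4619166265608 -42.75840721982279
axle 0.57 [313.8 394.1] [ 566.5 -103.5   85. ] stand xy 546.5237892307433 -181.56842600045914
lens 0.72 [311.2 528.8] [545.   31.5  85. ] stand xy 544.0550937316153 -44.8813077186452
pin 728 ((440.96612548828125, -191.05612182617188), (43.971961975097656, 14.587956428527832), 7.653533458709717) [86.9 90.5 92.3]
pin stand-y [-256.3 -250.3 -244.2]
[605.1 -31.6 176. ] 594.7798194374395 -115.75708857120011
[ 619.7 -148.5  176. ] 592.8865701428488 -233.5421547105692
[510.8 -44.8 176. ] 499.5324226401078 -115.65654582401113
[ 528.6 -162.4  176. ] 500.8183960243175 -234.5425439320759
board [584.2 -49.3 174. ] 571.6362552984752 -130.33600561198725
board [ 595.8 -139.7  174. ] 570.4628729547593 -221.4308612522263
board [537.6 -55.6 174. ] 524.5771282300583 -130.0282809659023
board [ 549.  -145.3  174. ] 523.388175283823 -220.48924530911984
```

The estimates agree well enough:

| Quantity | Value |
|---|---|
| Pin | about (445, −190), height 85 mm |
| Axle, stand-y | about −180.5 |
| Carrier, stand-y | about −175 |
| Header past the axle | about +2 mm |
| Tilt needed | about 0.80 rad |

I'll go down and grip the pin.

```bash
python3 -m jog '[[[-5,4,-20],[0,0,0],0],[[-5,4,-45],[0,0,0],0],[[-5,4,-70],[0,0,0],0],[[-5,4,-95],[0,0,0],0],[[-5,4,-115],[0,0,0],0],[[-5,4,-130],[0,0,0],0],[[-5,4,-137],[0,0,0],0],[[-5,4,-137],[0,0,0],0.2]]' 30; python3 -m jog '[[[0,0,0],[0,0,0],1],[[0,0,0],[0,0,0],1],[[0,0,0],[0,0,0],1],[[0,0,0],[0,0,0],1],[[0,0,0],[0,0,0],1],[[0,0,0],[0,0,0],1],[[0,0,0],[0,0,0],1],[[0,0,0],[0,0,0],1]]'
python3 -c "
from h import *
p=capture('wrist'); cv2.imwrite('pics/w6.png',p['color'])"
```

```text
time_s: 10.98
eef_pos: [445.0, -189.8, 83.2]
ee_rot: [-0.001, -0.068, 0.998, 0.001]
force: [-0.8, -0.2, -0.4]
grip_width: 0.883
time_s: 11.65
eef_pos: [445.7, -190.4, 84.8]
ee_rot: [0.0, -0.068, 0.998, -0.0]
force: [-1.5, -1.1, 5.1]
grip_width: 0.133
```

View pics/w6.png

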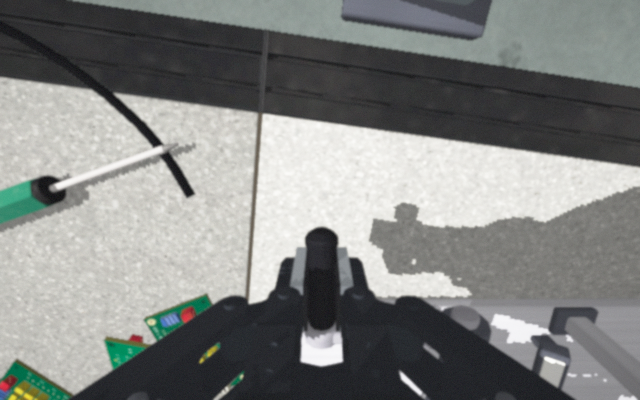

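The pin is gripped between the pads, clear of its arm. Now I'll lift it along the arc to about 45.7°.

```bash
python3 -m jog '[[[0,0.4,7.3],[0,0,0],1],[[-0.2,1.5,14.6],[0,0,0],1],[[-0.5,3.4,21.6],[0,0,0],1],[[-0.9,6,28.5],[0,0,0],1],[[-1.3,9.3,35],[0,0,0],1],[[-1.9,13.3,41.1],[0,0,0],1],[[-2.4,17,45.9],[0,0,0],1],[[-2.9,20.9,50.1],[0,0,0],1]]'; python3 -m jog '[[[0,0,0],[0,0,0],1],[[0,0,0],[0,0,0],1],[[0,0,0],[0,0,0],1],[[0,0,0],[0,0,0],1],[[0,0,0],[0,0,0],1],[[0,0,0],[0,0,0],1],[[0,0,0],[0,0,0],1],[[0,0,0],[0,0,0],1]]'
python3 - <<'E'
from h import *
np.set_printoptions(precision=1,suppress=True)
X=np.array([np.cos(.14),np.sin(.14)]);Y=np.array([-X[1],X[0]])
for n in ("wrist","top","scene"):
    p=capture(n); cv2.imwrite(f"pics/end_{n}.png",p["color"])
    for q,z in dict(axle=85,lens=85,carrier_mid=172,header=170).items():
        for d in place_of(p,q)[:1]:
            w=at_z(p,d["centre"],z); print(n,q,round(d["p"],2),w,"stand xy",X@w[:2],Y@w[:2])
    if n=="top":
        d=cut_out(p,"carrier_mid")
        if d:
            C=cloud(p,d[0]["region"]); C=C[(C[:,2]>166)&(C[:,2]<184)]; u=C[:,:2]@np.array([X,Y]).T; lo,hi=np.percentile(u,[1,99],axis=0); print("carrier",hi-lo,(lo+hi)/2)
p=cv2.imread("pics/end_scene.png"); t=cv2.imread("pics/end_wrist.png")
cv2.imwrite("pics/end_c.png",np.hstack([cv2.resize(p[160:290,290:420],(400,400),interpolation=cv2.INTER_CUBIC),cv2.resize(t,(400,250)).copy() if 0 else cv2.copyMakeBorder(cv2.resize(t,(400,250)),75,75,0,0,0)]))
E
```

```text
time_s: 12.37
eef_pos: [443.2, -171.7, 136.7]
ee_rot: [0.001, -0.068, 0.998, -0.003]
force: [-4.7, -15.9, 7.9]
grip_width: 0.132
time_s: 13.03
eef_pos: [443.2, -171.8, 136.7]
ee_rot: [0.001, -0.068, 0.998, -0.003]
force: [-4.4, -13.9, 8.9]
grip_width: 0.141
wrist axle 0.36 [ 418.8 -312.3   85. ] stand xy 371.1586931406534 -367.68530980848186
wrist lens 0.83 [548.3  34.2  85. ] stand xy 547.6713006067329 -42.65280430257218
top axle 0.97 [ 565.5 -100.1   85. ] stand xy 546.0226752477141 -178.05725780689252
top lens 0.75 [561.5  32.   85. ] stand xy 560.4334114567024 -46.682238621090434
top carrier_mid 0.62 [568.1 -97.3 172. ] stand xy 548.9995517477632 -175.63062653947716
top header 0.68 [ 419.4 -314.3  170. ] stand xy 371.4090437774615 -369.7031980784787
carrier [ 98.5 118.8] [ 549.1 -173. ]
scene axle 0.82 [ 564.3 -113.9   85. ] stand xy 542.8909107886536 -191.52663244032283
scene lens 0.64 [542.9  29.9  85. ] stand xy 541.7997268361627 -46.18234057647321
scene carrier_mid 0.75 [ 572.4 -106.2  172. ] stand xy 551.9729719810936 -185.02952644459654
scene header 0.7 [ 539.6 -123.2  170. ] stand xy 517.175413419683 -197.29211167183067
```

View pics/end_c.png

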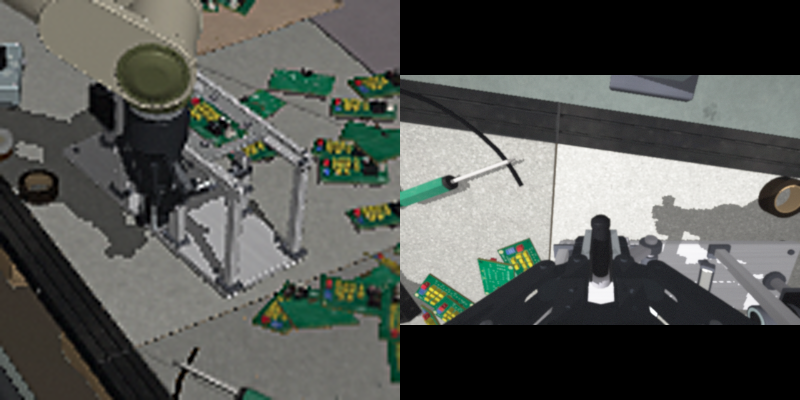

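Scene and wrist views show the handle held up and the carrier in place. The TCP moved 18.9 mm across and 51.9 mm up. That isn't quite the 70 mm arc, so the pin may have rolled in the pads. I'll measure the pin itself from depth.

```bash
cat > pin.py <<'E'
from h import *
np.set_printoptions(precision=1,suppress=True)
X=np.array([np.cos(.14),np.sin(.14)]);Y=np.array([-X[1],X[0]])
s=sensors.sense(); print(s["time_s"],s["eef_pos"],s["force"])
p=capture("wrist")
m=np.zeros((400,640),bool); m[210:300,295:345]=1
P=cloud(p,m); x=P[:,:2]@X; y=P[:,:2]@Y
e=np.array(s["eef_pos"]); ex,ey=X@e[:2],Y@e[:2]; print("tcp stand",ex,ey)
k=(np.abs(y-ey)<12)&(P[:,2]>e[2]-25)&(P[:,2]<e[2]+25)
for a in range(-30,20,4):
    q=k&(x-ex>=a)&(x-ex<a+4)
    if q.sum()>3: print(a,q.sum(),"y",np.percentile(y[q],[3,97]),"ztop",np.percentile(P[q,2],[50,97]))
E
python3 pin.py
```

```text
13.8333 [ 443.2 -171.8  136.7] [ -4.5 -13.5   8.2]
tcp stand 414.9029441721024 -231.95354914416026
-30 128 y [-236.1 -228.5] ztop [133.8 137. ]
-26 359 y [-238.6 -225.8] ztop [137.5 140.3]
-22 233 y [-239.  -225.8] ztop [138.9 140.4]
-18 194 y [-238.  -226.2] ztop [138.1 139.7]
-14 1127 y [-243.3 -222. ] ztop [139.7 157.2]
-10 378 y [-239.9 -223.7] ztop [139.3 158.3]
-6 239 y [-238.4 -225.2] ztop [138.4 157.3]
-2 213 y [-237.8 -226. ] ztop [138.3 147.9]
2 195 y [-237.8 -226.1] ztop [138.1 139.5]
6 147 y [-237.7 -226.1] ztop [138.  139.5]
10 10 y [-237.5 -226.4] ztop [135.7 136.5]
```

From depth, the pin centre is at z ≈ 133 and stand-y −232, which both give a tilt of about 43.2°. I'll nudge it another 2.5° and ease the radial push.

```bash
python3 -m jog '[[[0,0.5,1.5],[0,0,0],1],[[0,1.2,3.2],[0,0,0],1],[[0,1.2,3.2],[0,0,0],1],[[0,1.2,3.2],[0,0,0],1],[[0,1.2,3.2],[0,0,0],1],[[0,1.2,3.2],[0,0,0],1],[[0,1.2,3.2],[0,0,0],1],[[0,1.2,3.2],[0,0,0],1]]'; python3 pin.py
```

```text
time_s: 14.55
eef_pos: [442.9, -169.7, 139.3]
ee_rot: [0.001, -0.068, 0.998, -0.002]
force: [-2.9, -10.2, 5.4]
grip_width: 0.142
14.55 [ 442.9 -169.7  139.3] [ -2.9 -10.2   5.4]
tcp stand 414.8709307827952 -229.83334242668056
-30 131 y [-233.6 -225.9] ztop [136.2 139.7]
-26 353 y [-236.3 -223.5] ztop [140.1 142.6]
-22 232 y [-236.4 -223.2] ztop [141.2 142.7]
-18 193 y [-236.  -224.1] ztop [140.4 142. ]
-14 1127 y [-241.1 -219.9] ztop [142.2 159.9]
-10 367 y [-237.8 -221.6] ztop [141.5 161.2]
-6 253 y [-236.1 -223.1] ztop [140.8 159.8]
-2 214 y [-235.7 -223.9] ztop [140.5 150.5]
2 183 y [-235.7 -224. ] ztop [140.4 141.9]
6 163 y [-235.4 -224. ] ztop [140.2 141.7]
10 11 y [-235.4 -224.2] ztop [137.7 139.1]
```

```bash
python3 -m jog '[[[0,0,0],[0,0,0],1],[[0,0,0],[0,0,0],1],[[0,0,0],[0,0,0],1],[[0,0,0],[0,0,0],1],[[0,0,0],[0,0,0],1],[[0,0,0],[0,0,0],1],[[0,0,0],[0,0,0],1],[[0,0,0],[0,0,0],1]]'; python3 -c "
from rig import ctrl
print(ctrl.finish_job())"
```

```text
time_s: 15.27
eef_pos: [442.9, -169.7, 139.3]
ee_rot: [0.001, -0.068, 0.998, -0.002]
force: [-3.2, -10.5, 6.5]
grip_width: 0.137
the job is handed in; nothing more can be done
None
```

I turned the knob from the ring to the two-dot mark, then lifted the mirror by its handle and handed the job in at 15.3 s, still holding it. The hand-in gave no verdict.

- **Knob:** a close-up after I let go showed the pointer line on the two dots. I didn't look at it again afterwards.
- **Mirror tilt:** after the first lift, the tool's position didn't fit the handle's 70 mm arc, because the pin seems to have rolled about 4 mm in the pads. I used depth readings of the pin instead, found about 43.2°, and raised it 2.5° more. The final readings were 45.9° from its height and about 45.2° from its sideways position. I was aiming for 45.7°.
- **Line of sight:** it should pass within about 3 mm of the header, and 12 mm is allowed. That depends on where I placed the carrier and axle, good to about 4 mm. I didn't see the header in the mirror itself.
- **Grip:** the fingers were closed on the pin at a 30 N setting. The pose did not change over the last hold, with a steady side load of about 11 N at the wrist.
- **Carrier and bystanders:** depth readings put the carrier's middle within about 1 mm of its earlier position along the stand's y, taken just before the final 2.5° nudge. I planned the moves to stay clear of the bystanders but did not re-measure them.

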